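# Drift the seized axle pin out of a pump rotor

## Robot

A 6-joint arm with a two-finger parallel gripper is mounted at the origin on a cart in front of the work surface, level with it; the furniture and walls round the work are solid. World frame = base frame: x ahead of the robot, y to its left, z up, the work surface at z = 0. Lengths are in m, angles in degrees, forces in N, time in s.
With the tool pointing down it reaches from about 0.4 to 0.825 m from the base axis. Payload 7 kg.
Tool frame: the origin (TCP) lies midway between the tips of the shut fingers; the grasp point (between the pads) lies 19 mm behind it; z points along the fingers, y is the line along which they close (so a half turn about z gives the same grasp; the last joint's range is limited). The gripper opens to 88 mm and grips with 3 to 60 N. Pads are 19 mm wide; open, the fingers measure 130 mm over their backs; the gripper's body (78 mm by 193 mm) begins 47 mm behind the grasp point.
Start: joints at [-55.285, 20.546, 0.682, 0, -70.136, -16.507], TCP at [0.211, -0.641, 0.227] pointing down, gripper open.
Joint ranges: [-176.03, 176.03], [-82.01, 121.73], [-58.28, 71.71], [-173.87, 95.51], [-174.79, -0.11], [-173.66, 173.66]. Speed limits (degrees/s): [136.94, 136.94, 172.46, 180, 180, 180].

## Interface

Orientations are given as [roll, pitch, yaw] about the fixed x, y, z axes, in that order (R = Rz(yaw) Ry(pitch) Rx(roll)).
In Python, from plant import telemetry, viewer, workorder gives the robot as it stands. The module is installed in compiled form; this text tells all that it offers.
- The arm moves only by the tool carry_out, never from a script. Its argument "rows" is a list of rows, each a list of 6 numbers: the shift along the tool's x, y, z in m, then the turn, a rotation vector about the tool's x, y, z in rad. In form: [[tx, ty, tz, ax, ay, az], ...]. A call has 1 to 8 rows; each row is the pose to reach, as a shift and turn from the pose commanded when the call began, along the tool's axes at that moment; what a row does not reach only later rows make up. A row lasts 1/8 s, in which the tool goes at most 62.5 mm and 10.7 degrees, less where a joint would pass 70% of its speed; a pose out of reach is approached as far as the arm can. A call with a gripper value outside its range is refused whole. "grip" is the gripper's target within -1 to 1 (fully open at 1, half-way at 0, shut at -1), set as the call begins (left out, the last holds). The fingers move at their own pace and stop on an object; the grip force is fixed at half the most. Time passes only in rows, so rows that repeat a pose let the fingers close. It gives the time, the measured TCP pose, the force, the opening and the grip force at its end, in the units of the state.
- telemetry.get_obs(): the state, without advancing time (a new reading comes with each control period).
- viewer.snapshot(name): name is "scene" or "side" or "wrist"; returns the picture (384x512x3 uint8, red, green, blue); there is no depth.
- viewer.camera_info(name): a dict with "intrinsics" (3x3 intrinsics, pixels), "extrinsics" (4x4, takes a point from camera to world coordinates); the wrist camera has in their place "tool_from_camera" (4x4, takes a point from camera to tool coordinates, whose origin is the TCP and whose axes are the flange's). Camera axes: x right, y down, z forward; pixel columns grow to the right and rows downward; lengths in m; the calibration is good to about 2 mm. The wrist camera is an equidistant fisheye: a pixel r from the principal point sees the ray r / f radians off the axis. A picture is of the moment at which its call begins: read the wrist's pose just before it. camera_info takes no time and is no camera call.
- workorder.close_job(): hands the job in; it is judged then, once.
The state is a dict: "clock": time; "joint_pos": joint angles; "qvel": joint speeds; "tau": joint torques, N m; "tool_pos": TCP position; "orientation": TCP orientation; "force": force on the tool from outside, world axes, zero at the start; "moment": the same for the moment, N m; "opening": finger opening in m; "gripper_force": force on a finger pad.
Only numpy, scipy, OpenCV 4.12 (cv2) and the standard library are available. Lean on these libraries where they do the work, as an engineer would, in place of code of your own. Each camera call takes 0.05 s, during which the arm holds its last target. There are 200 camera calls.

## Task

The black worn roller of the pump rotor has to be changed, but its axle pin has seized: take the thin drift punch (brass band) out of the punch block, feel for the small bore in the top of the black roller's holder, and push the pin steadily down until it has gone all the way out into the well of the block below. The holder is brittle plastic, so keep the punch's push below 25 newtons, both while feeling for the bore and while driving. Then stand the punch upright, fully home, in its block again and leave everything else as it stands.

Things in the scene. Friction and masses are not known exactly. Their poses are not given: they have to be found in the camera images.
- bench_block: Aluminium bench block 156 x 60 x 45 mm (x, y, z), standing fast on the worktop, the pump rotor bolted flat on top of it. Origin at the centre of its underside, z up. A well 40 mm deep opens in its top under the black roller's holder to take the pin.
- rotor: Two-roller pump rotor. Origin on the hub axis, on the bench block's top (z = 45 mm); z up. Its -x axis points along the rotor to the worn black roller, +x to the good white one. Grey hub 32 mm across; its nut and stud stand up to 48 mm above the origin. Each roller (25 mm across, 20 mm high, upright axis) sits in a blue U-shaped plastic holder, 20 mm wide across y.
- holder_mid (a point): Fixed point of the rotor at x = -50, y = 0, z = 35 mm: on the flat top of the black roller's holder. That holder is clamped anywhere in an 18 mm radial adjustment, so the axis of its vertical bore lies at y = 0 but up to 9 mm nearer to or farther from the hub than this point (not measured). Bore 8 mm wide, sharp-edged. The flat top runs from 23 mm hub-side of the bore axis to 11 mm beyond it.
- axle_pin (a joint): How far the 7 mm pin in the bore is pushed down (m). 0: its upper end is 3 mm below the holder's flat top. Starts at 0 to 0.004. 0.032: upper end level with the holder's underside. 0.035: fully out, its head (11 mm, below) on the well's floor, a hard stop. Stiff: about 7 N to creep plus 4 N per 10 mm/s of speed; it stays where it is left.
- punch_thin: Thin steel drift punch with a brass band near its top, 126 mm long, 110 g, loose. Origin at the centre of its flat tip, z along the punch towards its top. Nose 6 mm thick from 0 to 46 mm, then a square shoulder and a knurled round body 15 mm thick from 46 to 126 mm. It stands tip down in a hole of the punch block, the shoulder on the block's top.
- punch_thick: The other drift punch, with a blue band: same body, but its nose is 8 mm thick (too thick for the bore). It stands in the other hole; leave it.
- punch_block: Wooden punch block 44 x 100 x 50 mm (x, y, z), fixed. Origin at the centre of its underside, z up. Two vertical holes, 11 mm wide and 48 mm deep, at y = -25 and y = +25 mm of its frame; which punch stands in which hole changes.
- hole_a (a point): Centre of the mouth of the hole at y = -25 mm of the punch block, on its top (z = 50 mm).
- hole_b (a point): Centre of the mouth of the hole at y = +25 mm of the punch block, on its top (z = 50 mm).
- spare_roller: New white roller standing on the worktop, ring 25 mm across and 20 mm high; origin at the centre of its underside. Leave it.
- dropper_bottle: Brown dropper bottle, 33 mm across, 102 mm high; origin at the centre of its underside. Leave it.
- beaker: Small glass beaker, 47 mm across, 58 mm high; origin at the centre of its underside. Leave it.

How it is judged:
By the outcome, as a careful person would: the job done as asked, in the order asked, and still so for the second after the job is handed in, with the robot touching nothing.
It also fails if it takes over 67 s, if anything falls off the work surface, if the arm or the gripper's body presses on something with over 40 N, if the wrist force passes 120 N, or if a joint passes its speed limit or range.

## Working session

There is one attempt and no reset: what is moved stays moved. The work goes in short steps, Python scripts to look and compute and a tool call to move; the robot and the scene stay as the last step left them, time stands still between calls to the robot, and variables do not carry over. Pictures are saved under pics/ and viewed, at most 10 in all, crops included, and the job is handed in when it is done.

Besides the shell and the picture viewer there is one more tool, called as name(argument=value, ...), one argument or row to a line, values as JSON. carry_out: Moves the arm, as the interface text tells. Its arguments: {"type":"object","properties":{"rows":{"type":"array"},"grip":{"type":"number"}},"required":["rows"]}

```bash
mkdir -p pics; python3 - <<'E'
from plant import telemetry, viewer
import cv2, numpy as np
np.set_printoptions(precision=4,suppress=True)
o=telemetry.get_obs(); print(o)
ims=[]
for n in("scene","side","wrist"):
    im=viewer.snapshot(n); cv2.imwrite(f"pics/{n}0.png",im[:,:,::-1]); ims.append(im)
    print(n,viewer.camera_info(n))
E
```

```text
{'clock': 0.0, 'joint_pos': array([-55.283 ,  20.5898,   0.6339,  -0.0209, -70.1353, -16.5068]), 'qvel': array([ 0.0754, -0.0026,  0.0252,  0.0772,  0.0239, -0.0164]), 'tau': array([ -0.0014, -58.2713,  29.3066,   6.9972,   0.0071,  -0.0001]), 'tool_pos': array([ 0.2108, -0.6407,  0.2256]), 'orientation': array([ 179.907 ,   -0.0071, -161.7969]), 'force': array([ 0.1944, -0.4015,  0.0862]), 'moment': array([-0.0004, -0.0206,  0.002 ]), 'gripper_force': 0.0, 'opening': 0.08776499638841823}
scene {'intrinsics': array([[402.6351,   0.    , 250.3973],
       [  0.    , 402.6351, 192.6845],
       [  0.    ,   0.    ,   1.    ]]), 'extrinsics': array([[-0.549 , -0.6378,  0.5402,  0.1018],
       [-0.8357,  0.4315, -0.3399,  0.5956],
       [-0.0163, -0.638 , -0.7699,  0.743 ],
       [ 0.    ,  0.    ,  0.    ,  1.    ]])}
side {'intrinsics': array([[485.9444,   0.    , 252.3146],
       [  0.    , 485.9444, 191.0518],
       [  0.    ,   0.    ,   1.    ]]), 'extrinsics': array([[ 0.9986, -0.0246,  0.0468,  0.5225],
       [-0.0515, -0.6567,  0.7524, -0.3578],
       [ 0.0122, -0.7537, -0.6571,  0.6333],
       [ 0.    ,  0.    ,  0.    ,  1.    ]])}
wrist {'intrinsics': array([[297.3186,   0.    , 254.0852],
       [  0.    , 297.3186, 196.291 ],
       [  0.    ,   0.    ,   1.    ]]), 'tool_from_camera': array([[ 0.0001, -0.9507, -0.3102,  0.0839],
       [ 1.    , -0.0002,  0.001 ,  0.0004],
       [-0.001 , -0.3102,  0.9507, -0.1575],
       [ 0.    ,  0.    ,  0.    ,  1.    ]])}
```

View pics/scene0.png

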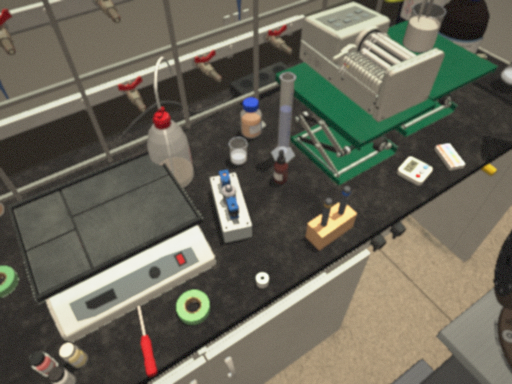

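View pics/side0.png

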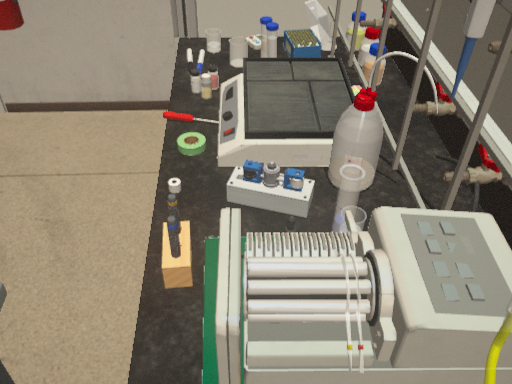

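The scene view shows the punch block near (332,225), the rotor on its block near (230,203), and the spare roller at (262,280). In the side view the punches stand near (173,210–250) and the bench block near (270,190). I'll enlarge both.

```bash
python3 - <<'E'
import cv2, numpy as np
a=cv2.imread('pics/scene0.png');b=cv2.imread('pics/side0.png')
A=cv2.resize(a[155:255,200:365],None,fx=4.8,fy=4.8,interpolation=cv2.INTER_CUBIC)
cv2.imwrite('pics/c1.png',A)
B=cv2.resize(b[150:295,155:325],None,fx=4.1,fy=4.1,interpolation=cv2.INTER_CUBIC)
cv2.imwrite('pics/c2.png',B)
E
```

```text
(no output)
```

View pics/c1.png

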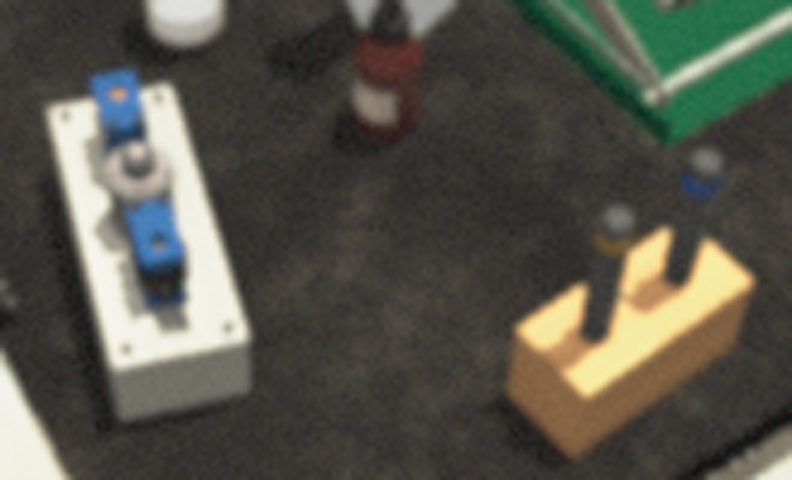

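View pics/c2.png

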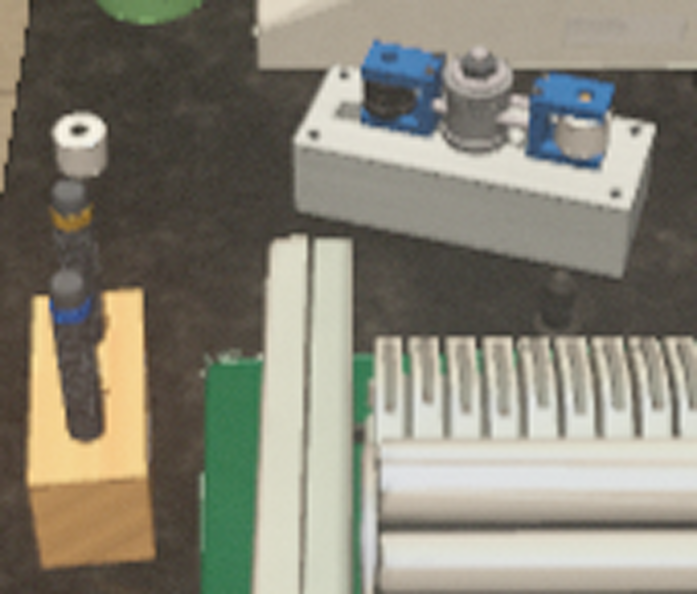

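c1 shows the brass-banded punch in the hole nearer the front, its top at (617,217) crop px. The bore in the black roller's holder is at (158,241). In c2 the bore is at (388,57) and the brass punch's top at (69,190). Next I cast rays.

```bash
cat > h.py <<'E'
import numpy as np
from plant import viewer
np.set_printoptions(precision=4,suppress=True)
def ray(n,p):
    c=viewer.camera_info(n);E=c["extrinsics"];K=c["intrinsics"]
    return E[:3,3],E[:3,:3]@np.linalg.solve(K,[p[0],p[1],1])
def plane(n,p,z):
    o,d=ray(n,p);return o+d*(z-o[2])/d[2]
def tri(p,q):
    (a,u),(b,v)=ray("scene",p),ray("side",q)
    s=np.linalg.lstsq(np.c_[u,-v],b-a,rcond=None)[0]
    P,Q=a+s[0]*u,b+s[1]*v;return (P+Q)/2,np.linalg.norm(P-Q)
sc=lambda X,Y:((X+.5)/4.8-.5+200,(Y+.5)/4.8-.5+155)
sd=lambda X,Y:((X+.5)/4.1-.5+155,(Y+.5)/4.1-.5+150)
E
python3 - <<'E'
from h import *
print("punch top",tri(sc(619,215),sd(69,190)),plane("scene",sc(619,215),.13),plane("side",sd(69,190),.13))
print("thick top",tri(sc(706,160),sd(67,282)),plane("scene",sc(706,160),.13),plane("side",sd(67,282),.13))
print("bore",tri(sc(158,241),sd(388,57)),plane("scene",sc(158,241),.08),plane("side",sd(388,57),.08))
print("stud top",tri(sc(137,150),sd(479,52)),plane("scene",sc(137,150),.093),plane("side",sd(479,52),.093))
for nm,L,f,n,z in [("bench",[(47,105),(173,85),(248,343),(112,370)],sc,"scene",.045),("bench",[(295,140),(330,68),(655,125),(635,208)],sd,"side",.045),
 ("pb",[(515,330),(665,228),(755,280),(585,395)],sc,"scene",.05),("pb",[(32,297),(142,290),(148,475),(28,485)],sd,"side",.05)]:
    P=np.array([plane(n,f(*p),z)[:2] for p in L]);print(nm,n,P.tolist().__repr__()[:0],P.mean(0));print(P, np.linalg.norm(np.roll(P,-1,0)-P,axis=1))
E
```

```text
punch top (array([0.4322, 0.2096, 0.1316]), np.float64(0.0007514141610827355)) [0.4327 0.2085 0.13  ] [0.4322 0.2116 0.13  ]
thick top (array([0.4349, 0.1605, 0.1309]), np.float64(0.0009046674798088096)) [0.4349 0.1598 0.13  ] [0.4352 0.1616 0.13  ]
bore (array([0.5601, 0.3523, 0.0808]), np.float64(0.00036624679834292034)) [0.5604 0.3519 0.08  ] [0.5603 0.3535 0.08  ]
stud top (array([0.5997, 0.3379, 0.0938]), np.float64(0.00012903403717623451)) [0.6002 0.3375 0.093 ] [0.5999 0.339  0.093 ]
bench scene  [0.5997 0.3377]
[[0.6863 0.3398]
 [0.663  0.2821]
 [0.5142 0.3361]
 [0.5353 0.393 ]] [0.0623 0.1583 0.0607 0.1601]
bench side  [0.6005 0.3397]
[[0.5173 0.3384]
 [0.5346 0.391 ]
 [0.6837 0.343 ]
 [0.6664 0.2864]] [0.0553 0.1566 0.0591 0.1579]
pb scene  [0.4331 0.1873]
[[0.4518 0.2374]
 [0.4584 0.1456]
 [0.4137 0.1322]
 [0.4087 0.2338]] [0.092  0.0466 0.1018 0.0433]
pb side  [0.4336 0.1869]
[[0.4075 0.2359]
 [0.4527 0.2382]
 [0.4596 0.1383]
 [0.4148 0.1353]] [0.0453 0.1002 0.0449 0.1009]
```

The rays agree to about 1–2 mm: bore at (0.560,0.352), 42.5 mm from the hub; punch at (0.432,0.210). Next I check the tall obstacles on the way.

```bash
python3 - <<'E'
from h import *
from plant import telemetry
from scipy.spatial.transform import Rotation as R
print("pump plate corner",tri((441,57),(220,210)),tri((410,111),(245,352)))
print("pump control top",tri((305,15),(488,207)))
print("wash bottle base",plane("scene",(182,183),0),"cap",tri((161,118),(365,98)))
print("cyl",tri((288,76),(352,212)))
o=telemetry.get_obs();Rt=R.from_euler('xyz',o['orientation'],degrees=True)
def rel(p,yaw):
    q=R.from_euler('xyz',[180,0,yaw],degrees=True)
    print(Rt.inv().apply(np.array(p)-o['tool_pos']),(Rt.inv()*q).as_rotvec())
rel([.42,-.2,.40],-125); rel([.432,.2105,.40],-86)
E
```

```text
pump plate corner (array([ 0.4921, -0.0525,  0.3316]), np.float64(0.048109234905295305)) (array([ 0.5225, -0.0855,  0.1613]), np.float64(0.026817493352314644))
pump control top (array([0.7921, 0.001 , 0.2898]), np.float64(4.289755419918899e-05))
wash bottle base [ 0.743   0.3898 -0.    ] cap (array([0.7686, 0.3955, 0.1897]), np.float64(0.00045698332705745555))
cyl (array([0.6951, 0.1021, 0.2054]), np.float64(0.034079264970110906))
[-0.3364  0.3537 -0.1737] [ 0.0013  0.0003 -0.6422]
[-0.4761  0.7399 -0.1733] [ 0.0012  0.0007 -1.3229]
```

carry_out(
  rows=[
    [0, 0, -0.06, 0, 0, 0],
    [0, 0, -0.12, 0, 0, 0],
    [-0.34, 0.35, -0.19, 0, 0, -0.64],
    [-0.34, 0.35, -0.19, 0, 0, -0.64],
    [-0.34, 0.35, -0.19, 0, 0, -0.64],
    [-0.34, 0.35, -0.19, 0, 0, -0.64],
    [-0.34, 0.35, -0.19, 0, 0, -0.64],
    [-0.34, 0.35, -0.19, 0, 0, -0.64],
  ],
  grip=1,
)

```text
clock: 1.15
tool_pos: [0.3737, -0.3055, 0.4001]
orientation: [-180.0, 0.0, -125.1]
force: [1.0, 0.8, 0.5]
opening: 0.0878
gripper_force: 0.0
```

```bash
cat >> h.py <<'E'
from plant import telemetry
from scipy.spatial.transform import Rotation as R
def rel(p,rpy):
    o=telemetry.get_obs();Rt=R.from_euler('xyz',o['orientation'],degrees=True)
    q=R.from_euler('xyz',rpy,degrees=True)
    print(Rt.inv().apply(np.array(p)-o['tool_pos']),(Rt.inv()*q).as_rotvec())
E
python3 - <<'E'
from h import *
rel([.432,.2105,.25],[180,0,-86])
E
```

```text
[-0.4556  0.2493  0.1501] [-0.0004  0.0001 -0.683 ]
```

carry_out(
  rows=[
    [-0.455, 0.25, 0, 0, 0, -0.68],
    [-0.455, 0.25, 0, 0, 0, -0.68],
    [-0.455, 0.25, 0, 0, 0, -0.68],
    [-0.455, 0.25, 0, 0, 0, -0.68],
    [-0.455, 0.25, 0, 0, 0, -0.68],
    [-0.455, 0.25, 0, 0, 0, -0.68],
    [-0.455, 0.25, 0.1, 0, 0, -0.68],
    [-0.455, 0.25, 0.15, 0, 0, -0.68],
  ],
)

```text
clock: 2.15
tool_pos: [0.425, 0.158, 0.3155]
orientation: [-179.9, 0.1, -86.1]
force: [1.9, 1.3, -0.6]
opening: 0.0878
gripper_force: 0.0
```

```bash
python3 - <<'E'
from h import *
import cv2
o=telemetry.get_obs();print(o['tool_pos'],o['orientation'],o['qvel'].max())
rel([.432,.2105,.2],[180,0,-86])
im=viewer.snapshot("wrist");cv2.imwrite("pics/w1.png",im[:,:,::-1])
E
```

```text
[0.425  0.158  0.3155] [-179.8707    0.1061  -86.0614] 51.86834807361753
[-0.0516 -0.0104  0.1156] [-0.0023  0.0019 -0.0011]
```

View pics/w1.png

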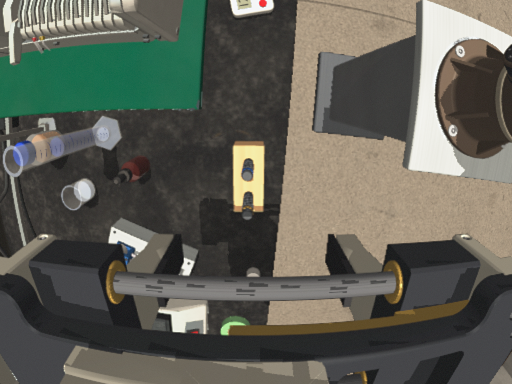

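The wrist view shows the punch block at (248,178), with the two punches at (248,168) and (248,205) and the fingers clear of everything. The hand is still moving, so I go to above the brass punch.

carry_out(
  rows=[
    [-0.03, -0.007, 0.05, 0, 0, 0],
    [-0.04, -0.007, 0.08, 0, 0, 0],
    [-0.04, -0.007, 0.08, 0, 0, 0],
    [-0.04, -0.007, 0.08, 0, 0, 0],
    [-0.04, -0.007, 0.08, 0, 0, 0],
  ],
)

```text
clock: 2.82
tool_pos: [0.4298, 0.1959, 0.2373]
orientation: [-179.9, 0.1, -86.2]
force: [-0.3, 1.1, 0.3]
opening: 0.0876
gripper_force: 0.0
```

```bash
python3 - <<'E'
from h import *
o=telemetry.get_obs();print(o['tool_pos'],o['orientation'],o['force'],abs(o['qvel']).max())
rel([.432,.2105,.078],[180,0,-86])
E
```

```text
[0.4298 0.1959 0.2373] [-179.8757    0.0967  -86.1864] [-0.3332  1.1049  0.2651] 0.40502440602433465
[-0.0142 -0.0029  0.1593] [-0.0022  0.0017 -0.0033]
```

carry_out(
  rows=[
    [-0.014, -0.003, 0.02, 0, 0, 0],
    [-0.014, -0.003, 0.06, 0, 0, 0],
    [-0.014, -0.003, 0.1, 0, 0, 0],
    [-0.014, -0.003, 0.14, 0, 0, 0],
    [-0.014, -0.003, 0.158, 0, 0, 0],
    [-0.014, -0.003, 0.158, 0, 0, 0],
    [-0.014, -0.003, 0.158, 0, 0, 0],
  ],
)

```text
clock: 3.7
tool_pos: [0.4321, 0.2106, 0.0791]
orientation: [-179.9, 0.1, -86.2]
force: [0.1, -0.0, -0.3]
opening: 0.0876
gripper_force: 0.0
```

carry_out(
  rows=[
    [0, 0, 0, 0, 0, 0],
    [0, 0, 0, 0, 0, 0],
    [0, 0, 0, 0, 0, 0],
    [0, 0, 0, 0, 0, 0],
    [0, 0, 0, 0, 0, 0],
    [0, 0, 0, 0, 0, 0],
    [0, 0, 0, 0, 0, 0],
    [0, 0, 0, 0, 0, 0],
  ],
  grip=-1,
)

```text
clock: 4.7
tool_pos: [0.4311, 0.21, 0.0776]
orientation: [180.0, -0.0, -86.2]
force: [-0.5, 1.0, 0.5]
opening: 0.0142
gripper_force: 30.0
```

```bash
python3 - <<'E'
from h import *
o=telemetry.get_obs();print(o['tool_pos'],o['orientation'],o['force'],o['opening'],o['gripper_force'])
E
```

```text
[0.4311 0.21   0.0776] [179.9944  -0.0035 -86.1616] [-0.4557  0.9929  0.5002] 0.014163470185214638 30.022980901412666
```

carry_out(
  rows=[
    [0, 0, -0.03, 0, 0, 0],
    [0, 0, -0.07, 0, 0, 0],
    [0, 0, -0.12, 0, 0, 0],
    [0, 0, -0.15, 0, 0, 0],
    [0, 0, -0.15, 0, 0, 0],
    [0, 0, -0.15, 0, 0, 0],
  ],
)

```text
clock: 5.45
tool_pos: [0.4306, 0.2096, 0.2268]
orientation: [179.9, -0.0, -86.2]
force: [0.8, 0.3, -1.7]
opening: 0.0145
gripper_force: 30.0
```

```bash
python3 - <<'E'
from h import *
o=telemetry.get_obs();print(o['tool_pos'],o['orientation'],o['force'],o['opening'],o['gripper_force'])
rel([.560,.3523,.190],[180,0,-86])
E
```

```text
[0.4306 0.2096 0.2268] [179.9311  -0.0191 -86.1813] [ 0.7742  0.2791 -1.6895] 0.01446692656410269 30.004525361582637
[-0.1338 -0.1387  0.0366] [ 0.0012 -0.0003 -0.0032]
```

carry_out(
  rows=[
    [-0.03, -0.03, 0, 0, 0, 0],
    [-0.07, -0.07, 0, 0, 0, 0],
    [-0.11, -0.11, 0, 0, 0, 0],
    [-0.134, -0.139, 0.02, 0, 0, 0],
    [-0.134, -0.139, 0.036, 0, 0, 0],
    [-0.134, -0.139, 0.036, 0, 0, 0],
    [-0.134, -0.139, 0.036, 0, 0, 0],
    [-0.134, -0.139, 0.036, 0, 0, 0],
  ],
)

```text
clock: 6.45
tool_pos: [0.5609, 0.3529, 0.1931]
orientation: [-179.9, 0.1, -86.2]
force: [0.1, -0.0, -1.1]
opening: 0.0142
gripper_force: 30.0
```

```bash
python3 - <<'E'
from h import *
import cv2
o=telemetry.get_obs();print(o['tool_pos'],o['orientation'],o['force'],abs(o['qvel']).max())
im={n:viewer.snapshot(n)[:,:,::-1] for n in("scene","side","wrist")}
for n in im: cv2.imwrite(f"pics/{n}2.png",im[n])
a=cv2.resize(im["scene"][145:235,195:265],None,fx=6,fy=6,interpolation=cv2.INTER_CUBIC)
b=cv2.resize(im["side"][110:200,220:290],None,fx=6,fy=6,interpolation=cv2.INTER_CUBIC)
cv2.imwrite("pics/c3.png",np.hstack([a[:,:400],b[:,:400]]))
E
```

```text
[0.5609 0.3529 0.1931] [-179.9111    0.0749  -86.1546] [ 0.0974 -0.0463 -1.1302] 0.11322085145527007
```

View pics/c3.png

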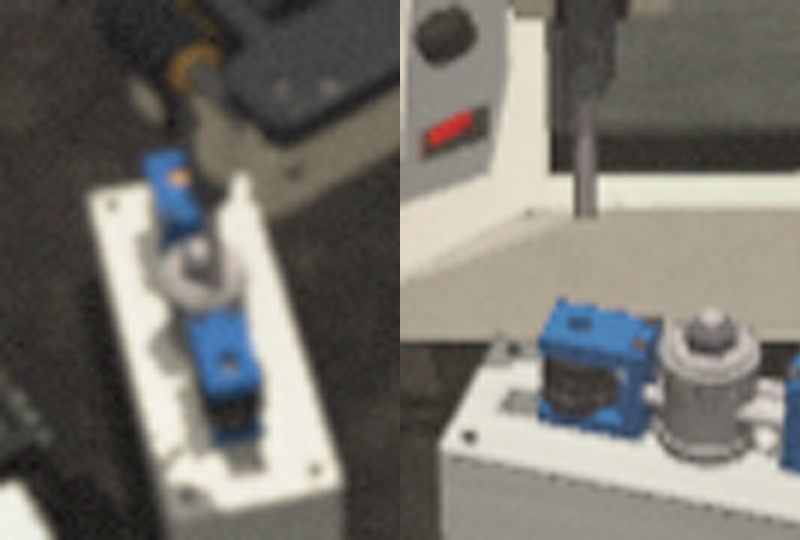

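Side view: nose tip at crop (585,215), bore at (580,324). Scene view: bore at (229,360), with the nose end to be found. I'll project the expected tip and measure from there.

```bash
python3 - <<'E'
from h import *
import cv2
def proj(n,P):
    c=viewer.camera_info(n);E=np.linalg.inv(c["extrinsics"]);q=c["intrinsics"]@(E[:3,:3]@P+E[:3,3]);return q[:2]/q[2]
for P in ([.5609,.3529,.1195],[.5609,.3529,.1655]):
    for n,o in(("scene",(195,145)),("side",(220,110))):
        p=proj(n,np.array(P));print(n,p,(p-o+.5)*6-.5)
f=lambda X,Y,o:((X+.5)/6-.5+o[0],(Y+.5)/6-.5+o[1])
print("tip side",plane("side",f(185,215,(220,110)),.1195))
print("bore side",plane("side",f(180,324,(220,110)),.08),"scene",plane("scene",f(229,360,(195,145)),.08))
a=cv2.imread("pics/scene2.png")[160:220,200:260];b=cv2.imread("pics/side2.png")[120:180,225:285]
w=cv2.imread("pics/wrist2.png")[170:384,150:360]
cv2.imwrite("pics/c4.png",np.hstack([cv2.resize(a,(590,590),interpolation=cv2.INTER_CUBIC)[:, :390],cv2.resize(w,(400,408))if 0 else cv2.resize(w,(400,590),interpolation=cv2.INTER_CUBIC)]))
E
```

```text
scene [230.9942 192.8074] [218.4654 289.3441]
side [249.8008 146.3559] [181.3046 220.6354]
scene [229.7184 177.568 ] [210.8101 197.9079]
side [250.0343 124.7907] [182.7059  91.2442]
tip side [0.5621 0.3557 0.1195]
bore side [0.5609 0.3533 0.08  ] scene [0.5607 0.3512 0.08  ]
```

View pics/c4.png

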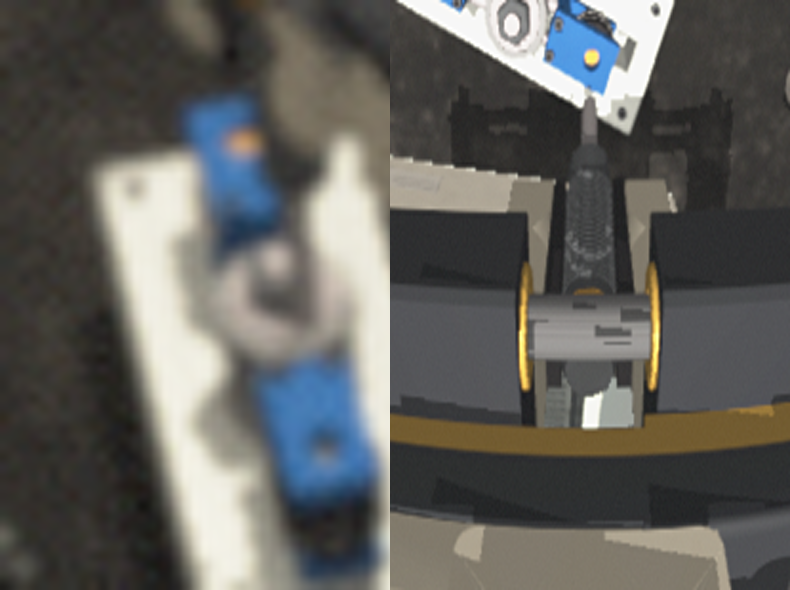

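The wrist view shows the nose tip at crop (589,95), just short of the yellow pin end in the blue holder at (591,57). I turn both into points.

```bash
python3 - <<'E'
from h import *
import cv2
pos=np.array([0.5609,0.3529,0.1931]);Rt=R.from_euler('xyz',[-179.911,.075,-86.155],degrees=True).as_matrix()
c=viewer.camera_info("wrist");K=c["intrinsics"];T=c["tool_from_camera"]
def wp(p,z):
    u=np.array([p[0]-K[0,2],p[1]-K[1,2]]);r=np.hypot(*u);t=r/K[0,0]
    d=np.r_[np.sin(t)*u/r,np.cos(t)]
    d=Rt@T[:3,:3]@d;o=pos+Rt@T[:3,3];return o+d*(z-o[2])/d[2]
im=cv2.imread("pics/wrist2.png");hsv=cv2.cvtColor(im,cv2.COLOR_BGR2HSV)
m=cv2.inRange(hsv,(10,110,140),(35,255,255));m[:180]=0;m[202:]=0;m[:,:240]=0;m[:,272:]=0
ys,xs=np.nonzero(m);print("pin px",xs.mean(),ys.mean(),xs.min(),xs.max(),ys.min(),ys.max())
for z in(.08,.077,.073):print(z,wp((xs.mean(),ys.mean()),z), wp((xs.min()-.5,ys.mean()),z)[0]-wp((xs.max()+.5,ys.mean()),z)[0],wp((xs.mean(),ys.max()+.5),z)[1]-wp((xs.mean(),ys.min()-.5),z)[1])
print("tip",wp((254.5,204.5),.1195),"shoulder",wp((150+198*.525,170+150*.3627),.1655))
b=cv2.inRange(hsv,(100,120,80),(125,255,255));b[:165]=0;b[210:]=0;b[:,:230]=0;b[:,:][:,275:]=0
for r in range(176,206,2):
    x=np.nonzero(b[r])[0]; print(r,x.min() if len(x) else None,x.max() if len(x) else None,end='; ')
# hub nut centre
E
```

```text
pin px 255.5 190.5 253 258 188 193
0.08 [0.5603 0.3518 0.08  ] 0.005697535552989796 0.005960105995669818
0.077 [0.5603 0.3527 0.077 ] 0.00576071959913782 0.006026201873225112
0.073 [0.5602 0.3539 0.073 ] 0.005844964994001778 0.006114329709965449
tip [0.5613 0.3518 0.1195] shoulder [0.5618 0.3497 0.1655]
176 236 247; 178 235 267; 180 234 267; 182 234 262; 184 233 266; 186 232 269; 188 235 269; 190 236 268; 192 235 267; 194 238 265; 196 242 264; 198 247 263; 200 252 263; 202 256 262; 204 None None;
```

carry_out(
  rows=[
    [0, 0.001, 0.01, 0, 0, 0],
    [0, 0.001, 0.025, 0, 0, 0],
    [0, 0.001, 0.036, 0, 0, 0],
    [0, 0.001, 0.036, 0, 0, 0],
    [0, 0.001, 0.036, 0, 0, 0],
    [0, 0.001, 0.036, 0, 0, 0],
  ],
)

```text
clock: 7.35
tool_pos: [0.5601, 0.3532, 0.1561]
orientation: [-180.0, 0.0, -86.2]
force: [-0.4, 0.4, -0.9]
opening: 0.0138
gripper_force: 30.0
```

carry_out(
  rows=[
    [0, 0, 0.0005, 0, 0, 0],
    [0, 0, 0.001, 0, 0, 0],
    [0, 0, 0.0015, 0, 0, 0],
    [0, 0, 0.002, 0, 0, 0],
    [0, 0, 0.002, 0, 0, 0],
  ],
)

```text
clock: 7.98
tool_pos: [0.5599, 0.3529, 0.1536]
orientation: [180.0, -0.0, -86.2]
force: [-0.1, -0.3, -0.5]
opening: 0.0139
gripper_force: 30.0
```

carry_out(
  rows=[
    [0, 0, 0.0005, 0, 0, 0],
    [0, 0, 0.001, 0, 0, 0],
    [0, 0, 0.001, 0, 0, 0],
  ],
)

```text
clock: 8.35
tool_pos: [0.5598, 0.3527, 0.1525]
orientation: [180.0, -0.0, -86.2]
force: [-0.0, -1.2, -1.7]
opening: 0.0143
gripper_force: 30.0
```

carry_out(
  rows=[
    [0, 0, 0.0005, 0, 0, 0],
    [0, 0, 0.001, 0, 0, 0],
    [0, 0, 0.001, 0, 0, 0],
  ],
)

```text
clock: 8.72
tool_pos: [0.5598, 0.3528, 0.1515]
orientation: [180.0, -0.0, -86.2]
force: [-0.2, -0.4, -0.5]
opening: 0.014
gripper_force: 30.0
```

carry_out(
  rows=[
    [0, 0, 0.0005, 0, 0, 0],
    [0, 0, 0.001, 0, 0, 0],
    [0, 0, 0.001, 0, 0, 0],
  ],
)

```text
clock: 9.1
tool_pos: [0.5598, 0.3529, 0.1506]
orientation: [180.0, -0.0, -86.2]
force: [-0.7, -1.1, -1.1]
opening: 0.0142
gripper_force: 30.0
```

carry_out(
  rows=[
    [0, 0, 0.0005, 0, 0, 0],
    [0, 0, 0.001, 0, 0, 0],
    [0, 0, 0.0015, 0, 0, 0],
    [0, 0, 0.0015, 0, 0, 0],
  ],
)

```text
clock: 9.6
tool_pos: [0.5599, 0.3529, 0.1491]
orientation: [180.0, -0.0, -86.2]
force: [0.3, -1.4, -1.0]
opening: 0.014
gripper_force: 30.0
```

carry_out(
  rows=[
    [0, 0, 0.0005, 0, 0, 0],
    [0, 0, 0.001, 0, 0, 0],
    [0, 0, 0.0015, 0, 0, 0],
    [0, 0, 0.0015, 0, 0, 0],
  ],
)

```text
clock: 10.1
tool_pos: [0.5599, 0.3529, 0.1476]
orientation: [180.0, -0.0, -86.2]
force: [0.0, -1.5, -1.4]
opening: 0.0139
gripper_force: 30.0
```

carry_out(
  rows=[
    [0, 0, 0.0005, 0, 0, 0],
    [0, 0, 0.001, 0, 0, 0],
    [0, 0, 0.0015, 0, 0, 0],
    [0, 0, 0.002, 0, 0, 0],
  ],
)

```text
clock: 10.6
tool_pos: [0.5602, 0.3531, 0.1466]
orientation: [-179.9, 0.0, -86.1]
force: [-2.9, -2.2, 8.0]
opening: 0.0138
gripper_force: 30.0
```

carry_out(
  rows=[
    [0, 0, 0.0005, 0, 0, 0],
    [0, 0, 0.001, 0, 0, 0],
    [0, 0, 0.0015, 0, 0, 0],
    [0, 0, 0.002, 0, 0, 0],
  ],
)

```text
clock: 11.1
tool_pos: [0.5603, 0.3531, 0.1451]
orientation: [-179.9, 0.0, -86.1]
force: [-0.7, -1.6, 10.2]
opening: 0.0141
gripper_force: 30.0
```

carry_out(
  rows=[
    [0, 0, 0.001, 0, 0, 0],
    [0, 0, 0.002, 0, 0, 0],
    [0, 0, 0.003, 0, 0, 0],
    [0, 0, 0.004, 0, 0, 0],
    [0, 0, 0.005, 0, 0, 0],
    [0, 0, 0.006, 0, 0, 0],
  ],
)

```text
clock: 11.85
tool_pos: [0.5604, 0.3532, 0.1394]
orientation: [-179.9, 0.0, -86.1]
force: [-2.0, -2.7, 10.0]
opening: 0.0138
gripper_force: 30.0
```

carry_out(
  rows=[
    [0, 0, 0.001, 0, 0, 0],
    [0, 0, 0.002, 0, 0, 0],
    [0, 0, 0.003, 0, 0, 0],
    [0, 0, 0.004, 0, 0, 0],
    [0, 0, 0.005, 0, 0, 0],
    [0, 0, 0.006, 0, 0, 0],
    [0, 0, 0.007, 0, 0, 0],
    [0, 0, 0.008, 0, 0, 0],
  ],
)

```text
clock: 12.85
tool_pos: [0.5603, 0.3531, 0.1315]
orientation: [-179.9, 0.0, -86.1]
force: [-1.3, -3.5, 10.0]
opening: 0.014
gripper_force: 30.0
```

Driving runs steadily at about 11 N. 16 mm remain to the stop.

carry_out(
  rows=[
    [0, 0, 0.001, 0, 0, 0],
    [0, 0, 0.002, 0, 0, 0],
    [0, 0, 0.003, 0, 0, 0],
    [0, 0, 0.004, 0, 0, 0],
    [0, 0, 0.005, 0, 0, 0],
    [0, 0, 0.006, 0, 0, 0],
    [0, 0, 0.007, 0, 0, 0],
    [0, 0, 0.008, 0, 0, 0],
  ],
)

```text
clock: 13.85
tool_pos: [0.5603, 0.3531, 0.1235]
orientation: [-179.9, 0.0, -86.1]
force: [-3.2, -4.0, 10.9]
opening: 0.014
gripper_force: 30.0
```

carry_out(
  rows=[
    [0, 0, 0.001, 0, 0, 0],
    [0, 0, 0.002, 0, 0, 0],
    [0, 0, 0.003, 0, 0, 0],
    [0, 0, 0.004, 0, 0, 0],
    [0, 0, 0.005, 0, 0, 0],
  ],
)

```text
clock: 14.48
tool_pos: [0.5603, 0.3531, 0.1185]
orientation: [-179.9, 0.0, -86.1]
force: [-2.6, -2.8, 11.7]
opening: 0.0144
gripper_force: 30.0
```

carry_out(
  rows=[
    [0, 0, 0.0005, 0, 0, 0],
    [0, 0, 0.001, 0, 0, 0],
    [0, 0, 0.0015, 0, 0, 0],
  ],
)

```text
clock: 14.85
tool_pos: [0.5603, 0.353, 0.1167]
orientation: [-179.9, 0.0, -86.1]
force: [-1.9, -2.8, 9.6]
opening: 0.0139
gripper_force: 30.0
```

carry_out(
  rows=[
    [0, 0, 0.0004, 0, 0, 0],
    [0, 0, 0.0008, 0, 0, 0],
  ],
)

```text
clock: 15.1
tool_pos: [0.5603, 0.353, 0.1159]
orientation: [-179.9, 0.0, -86.1]
force: [-2.1, -3.3, 9.8]
opening: 0.0139
gripper_force: 30.0
```

carry_out(
  rows=[
    [0, 0, 0.0003, 0, 0, 0],
    [0, 0, 0.0006, 0, 0, 0],
  ],
)

```text
clock: 15.35
tool_pos: [0.5603, 0.353, 0.1153]
orientation: [-179.9, 0.0, -86.1]
force: [-2.7, -3.3, 9.8]
opening: 0.014
gripper_force: 30.0
```

carry_out(
  rows=[
    [0, 0, 0.0003, 0, 0, 0],
    [0, 0, 0.0006, 0, 0, 0],
  ],
)

```text
clock: 15.6
tool_pos: [0.5604, 0.3531, 0.1152]
orientation: [-179.9, 0.0, -86.1]
force: [-2.6, -3.2, 13.3]
opening: 0.0145
gripper_force: 30.0
```

carry_out(
  rows=[
    [0, 0, 0.0003, 0, 0, 0],
    [0, 0, 0.0006, 0, 0, 0],
  ],
)

```text
clock: 15.85
tool_pos: [0.5605, 0.3531, 0.1151]
orientation: [-179.9, 0.0, -86.1]
force: [-4.9, -4.1, 16.3]
opening: 0.0142
gripper_force: 30.0
```

Motion stopped at z=0.1151 while the force rose to 16 N, so the pin is on the well's floor. I withdraw straight up.

carry_out(
  rows=[
    [0, 0, -0.004, 0, 0, 0],
    [0, 0, -0.012, 0, 0, 0],
    [0, 0, -0.025, 0, 0, 0],
    [0, 0, -0.045, 0, 0, 0],
    [0, 0, -0.07, 0, 0, 0],
    [0, 0, -0.1, 0, 0, 0],
    [0, 0, -0.115, 0, 0, 0],
    [0, 0, -0.115, 0, 0, 0],
  ],
)

```text
clock: 16.85
tool_pos: [0.5602, 0.3536, 0.2289]
orientation: [-179.9, 0.1, -86.2]
force: [-0.3, 0.0, -2.2]
opening: 0.0141
gripper_force: 30.0
```

```bash
python3 - <<'E'
from h import *
o=telemetry.get_obs();print(o['tool_pos'],o['orientation'],o['force'],o['moment'],o['opening'])
rel([.4315,.2100,.2268],[180,0,-86])
E
```

```text
[0.5602 0.3536 0.2289] [-179.8942    0.1208  -86.1518] [-0.2563  0.036  -2.2349] [ 0.0433  0.1935 -0.0368] 0.01413014739022965
[0.1347 0.1381 0.0015] [-0.0018  0.0021 -0.0027]
```

carry_out(
  rows=[
    [0.03, 0.03, 0, 0, 0, 0],
    [0.07, 0.07, 0, 0, 0, 0],
    [0.11, 0.11, 0, 0, 0, 0],
    [0.134, 0.138, 0, 0, 0, 0],
    [0.134, 0.138, 0, 0, 0, 0],
    [0.134, 0.138, 0, 0, 0, 0],
    [0.134, 0.138, 0, 0, 0, 0],
  ],
)

```text
clock: 17.73
tool_pos: [0.4315, 0.2106, 0.227]
orientation: [180.0, -0.0, -86.2]
force: [0.7, -0.9, -1.1]
opening: 0.0141
gripper_force: 30.0
```

```bash
python3 - <<'E'
from h import *
import cv2
o=telemetry.get_obs();print(o['tool_pos'],o['orientation'],o['force'],abs(o['qvel']).max())
im={n:viewer.snapshot(n)[:,:,::-1] for n in("scene","side","wrist")}
f=lambda a,w:cv2.resize(a,(w,590),interpolation=cv2.INTER_CUBIC)
cv2.imwrite("pics/c5.png",np.hstack([f(im["scene"][135:245,290:365],400),f(im["side"][130:290,125:233],398)]))
E
```

```text
[0.4315 0.2106 0.227 ] [179.9613  -0.0317 -86.1557] [ 0.6634 -0.8994 -1.1045] 0.277916261011828
```

View pics/c5.png

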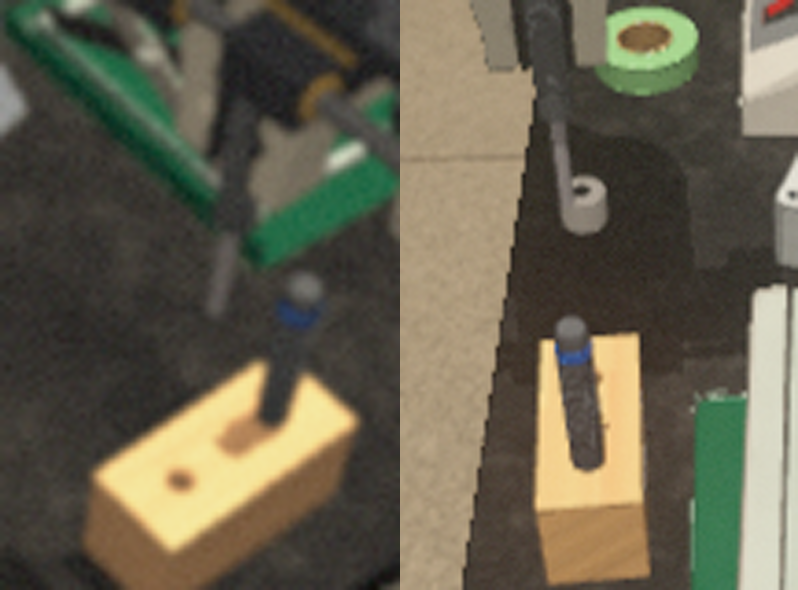

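The scene view shows the empty hole at crop (181,480) and the nose tip at (215,315). In the side view the tip is at (567,212) and the hole is hidden.

```bash
python3 - <<'E'
from h import *
s=lambda X,Y:((X+.5)*75/400-.5+290,(Y+.5)*110/590-.5+135)
d=lambda X,Y:((X+.5)*108/398-.5+125,(Y+.5)*160/590-.5+130)
print("hole",plane("scene",s(181,480),.05))
print("tip",plane("scene",s(215,313),.1534),plane("side",d(167,210),.1534),tri(s(215,313),d(167,210)))
rel([.4315,.2108,.12],[180,0,-86])
E
```

```text
hole [0.431  0.2098 0.05  ]
tip [0.4306 0.211  0.1534] [0.4326 0.2067 0.1534] (array([0.432 , 0.2094, 0.151 ]), np.float64(0.0002060544375582842))
[-0.0005 -0.0002  0.107 ] [ 0.0009 -0.0008 -0.0028]
```

carry_out(
  rows=[
    [0, 0, 0.03, 0, 0, 0],
    [0, 0, 0.07, 0, 0, 0],
    [0, 0, 0.095, 0, 0, 0],
    [0, 0, 0.1, 0, 0, 0],
    [0, 0, 0.105, 0, 0, 0],
    [0, 0, 0.11, 0, 0, 0],
    [0, 0, 0.11, 0, 0, 0],
  ],
)

```text
clock: 18.75
tool_pos: [0.4313, 0.2101, 0.1178]
orientation: [-180.0, 0.0, -86.2]
force: [-0.7, -0.1, -2.0]
opening: 0.014
gripper_force: 30.0
```

carry_out(
  rows=[
    [0, 0, 0.005, 0, 0, 0],
    [0, 0, 0.015, 0, 0, 0],
    [0, 0, 0.025, 0, 0, 0],
    [0, 0, 0.032, 0, 0, 0],
    [0, 0, 0.035, 0, 0, 0],
    [0, 0, 0.035, 0, 0, 0],
  ],
)

```text
clock: 19.5
tool_pos: [0.4311, 0.2099, 0.0823]
orientation: [180.0, -0.0, -86.2]
force: [0.6, 0.4, -1.4]
opening: 0.014
gripper_force: 30.0
```

carry_out(
  rows=[
    [0, 0, 0.001, 0, 0, 0],
    [0, 0, 0.002, 0, 0, 0],
    [0, 0, 0.003, 0, 0, 0],
    [0, 0, 0.004, 0, 0, 0],
    [0, 0, 0.004, 0, 0, 0],
  ],
)

```text
clock: 20.12
tool_pos: [0.4311, 0.2099, 0.0785]
orientation: [180.0, -0.0, -86.2]
force: [0.7, 0.3, -0.9]
opening: 0.014
gripper_force: 30.0
```

carry_out(
  rows=[
    [0, 0, 0.0005, 0, 0, 0],
    [0, 0, 0.001, 0, 0, 0],
    [0, 0, 0.001, 0, 0, 0],
  ],
)

```text
clock: 20.5
tool_pos: [0.4312, 0.21, 0.0776]
orientation: [-180.0, 0.0, -86.2]
force: [0.1, -0.2, 0.8]
opening: 0.0136
gripper_force: 30.0
```

carry_out(
  rows=[
    [0, 0, 0.0005, 0, 0, 0],
    [0, 0, 0.0005, 0, 0, 0],
  ],
)

```text
clock: 20.75
tool_pos: [0.4313, 0.2101, 0.0775]
orientation: [-180.0, 0.0, -86.1]
force: [-2.6, -0.4, 4.9]
opening: 0.0144
gripper_force: 30.0
```

carry_out(
  rows=[
    [0, 0, 0, 0, 0, 0],
    [0, 0, 0, 0, 0, 0],
    [0, 0, 0, 0, 0, 0],
    [0, 0, 0, 0, 0, 0],
    [0, 0, 0, 0, 0, 0],
    [0, 0, 0, 0, 0, 0],
    [0, 0, 0, 0, 0, 0],
    [0, 0, 0, 0, 0, 0],
  ],
  grip=1,
)

```text
clock: 21.75
tool_pos: [0.4312, 0.21, 0.0771]
orientation: [180.0, 0.0, -86.2]
force: [0.0, -0.2, 0.8]
opening: 0.0858
gripper_force: 0.0
```

carry_out(
  rows=[
    [0, 0, -0.02, 0, 0, 0],
    [0, 0, -0.06, 0, 0, 0],
    [0, 0, -0.11, 0, 0, 0],
    [0, 0, -0.17, 0, 0, 0],
    [0.06, 0, -0.22, 0, 0, 0],
    [0.12, 0, -0.24, 0, 0, 0],
    [0.14, 0, -0.24, 0, 0, 0],
    [0.14, 0, -0.24, 0, 0, 0],
  ],
)

```text
clock: 22.75
tool_pos: [0.4405, 0.0685, 0.318]
orientation: [-179.9, 0.0, -86.3]
force: [-0.5, -0.1, -1.3]
opening: 0.0876
gripper_force: 0.0
```

```bash
python3 - <<'E'
from h import *
import cv2
o=telemetry.get_obs();print(o['tool_pos'],o['force'],o['opening'])
im={n:viewer.snapshot(n)[:,:,::-1] for n in("scene","side")}
f=lambda a,w:cv2.resize(a,(w,590),interpolation=cv2.INTER_CUBIC)
cv2.imwrite("pics/c6.png",np.hstack([f(im["scene"][150:260,205:365],520),f(im["side"][150:290,155:220],274)]))
E
```

```text
[0.4405 0.0685 0.318 ] [-0.5111 -0.0816 -1.3189] 0.08760709760586506
```

View pics/c6.png

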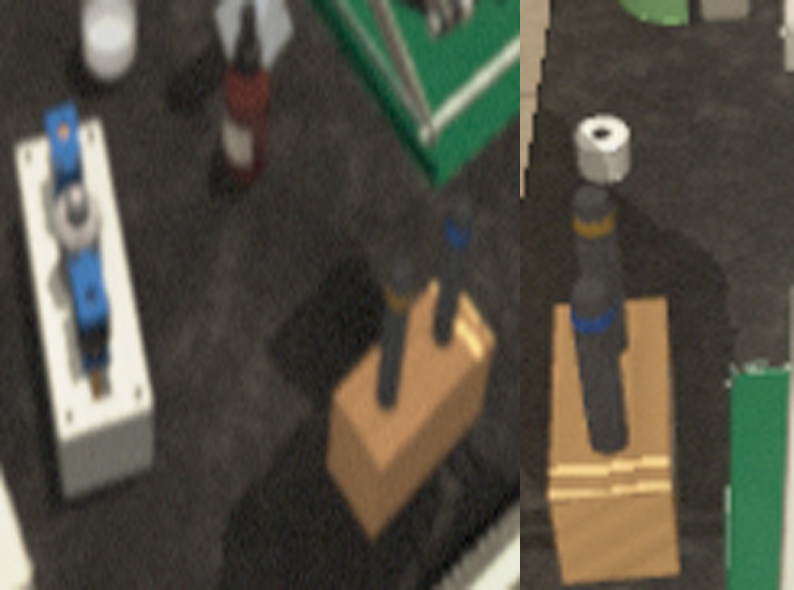

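The brass-banded punch stands upright at (393,345), seated as before beside the blue one. The pin shows in the well at (97,385), and everything else is in place.

```bash
python3 -c "
from plant import workorder
print(workorder.close_job())"
```

```text
the job is handed in; nothing more can be done
None
```

The seized pin has been driven fully out into the well (highest force reading 16 N), the brass-banded punch stands home in its block again, nothing else was moved, and the job was handed in at about 23 s; no verdict was returned.

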